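# Set the two knurled wheels of a bag sealer

## Task

With a fingertip, roll each of the bag sealer's two knurled thumbwheels, click by click, until its broad flat setting bar clicks in at the top of the wheel, in line with the long mark on the housing. Only press lightly on the rims and stroke them: do not pinch the wheels, and leave the things on and around the sealer where they are.

Things in the scene. Friction and masses are not known exactly. Their poses are not given: they have to be found in the camera images.
- sealer: Grey tabletop bag sealer fixed to the worktop, 228 x 270 mm. Origin on the worktop under it; x to its back, y to its left, z up. Control box in front (x -105 to 45 mm, flat top 100 mm high), sealing bed and metal jaw behind, under 125 mm high. Two black knurled thumbwheels stand out of the top side by side; beside each lie five white ticks, one per click, the middle one long.
- left_mount: Sprung mount of the left wheel; origin at the wheel's centre, x -20, y +60, z 75 mm of the sealer, same axes. The wheel turns about y, is 24 mm wide, radius 40.5 mm over its ribs: its top is 115.5 mm above the worktop, 15.5 mm above the housing. Pressed from above, the whole wheel gives up to 6 mm (about 2.5 N to begin, then 2 N per mm) and springs back.
- right_mount: Sprung mount of the right wheel; origin at the wheel's centre, x -20, y -60, z 75 mm of the sealer; otherwise the same as the left one.
- left_wheel (a joint): Angle of the left wheel, rad. 0: its setting bar (white, 6 mm broad, flat, across the rim) is at the top, at the long mark. Positive: bar and top of the rim rolled to the sealer's back (+x). Sprung clicks every 0.393 rad (15.9 mm of rim); past half way it snaps to the next click when let go. Takes about 1.2 N at the rim. Stops: 2 clicks to the front, 1 back. Starts one or two clicks to the front.
- right_wheel (a joint): Angle of the right wheel, rad; the same convention and clicks. Stops: 1 click to the front, 2 to the back. Starts one or two clicks to the back (positive).
- peg_0: Bundle of two small wooden pegs, 62 x 15 x 11 mm, loose on top of the sealer between the wheels; leave it. Origin: centre of its underside.
- ticket_pad: White pad of tickets, 60 x 85 x 19 mm, loose to the left of the sealer; leave it. Origin: centre of its underside.
- tape_roll_a: Roll of brown packing tape, 79 mm across, 37 mm high, loose to the right of the sealer; leave it. Origin: centre of its underside.
- ramekin_0: White ribbed ramekin, 68 mm across, 36 mm high, loose in front of the sealer; leave it. Origin: centre of its underside.
- stapler: Desk stapler, 120 x 32 x 44 mm, loose in front of the sealer, towards its left; leave it. Origin: centre of its underside.
- mug_navy: Dark blue mug, 68 x 90 x 62 mm, loose to the right of the sealer, near its front; leave it. Origin: centre of its underside.

How it is judged:
By the outcome, as a careful person would: the job done as asked, in the order asked, and still so for the second after the job is handed in, with the robot touching nothing.
It also fails if it takes over 48 s, if anything falls off the work surface, if the arm or the gripper's body presses on something with over 40 N, if the wrist force passes 120 N, or if a joint passes its speed limit or range.

## Robot

A 7-joint arm with a two-finger parallel gripper is mounted at the origin on a cart in front of the work surface, level with it; the furniture and walls round the work are solid. World frame = base frame: x ahead of the robot, y to its left, z up, the work surface at z = 0. Lengths are in m, angles in rad, forces in N, time in s.
With the tool pointing down it reaches from about 0.425 to 0.925 m from the base axis. Payload 6.8 kg.
Tool frame: the origin (TCP) lies between the finger pads; the fingertips stand 17 mm ahead of it and the grasp point (between the pads) lies 2 mm behind it; z points along the fingers, y is the direction in which the jaws open and shut (so a half turn about z gives the same grasp; the last joint's range is limited). The gripper opens to 85 mm and grips with 20 to 120 N. Pads are 22 mm wide; open, the fingers measure 114 mm over their backs; the gripper's body (76 mm by 85 mm) begins 54 mm behind the grasp point. The pads swing forward as they close: fully open they stand 13 mm farther back than shut.
Start: joints at [1.06, 0.477, 0.022, 1.555, -0.011, 1.109, -0.083], TCP at [0.265, -0.621, 0.248] pointing down, gripper open.
Joint ranges: [-2.96, 2.96], [-0.34, 2.1], [-1.41, 1.46], [0.24, 2.44], [-1.37, 4.51], [0.17, 1.92], [-2.96, 2.96]. Speed limits (rad/s): [2.39, 2.39, 3.14, 3.14, 3.14, 3.14, 3.14].

## Interface

Orientations are given as a unit quaternion [w, x, y, z].
In Python, from station import bot gives the robot as it stands. The module is installed in compiled form; this text tells all that it offers.
- The arm moves only by the tool carry_out, never from a script. Its argument "moves" is a list of rows, each a list of 3 entries, a list of its own where there are three numbers: the turn, a rotation vector about the tool's x, y, z in degrees, then the shift along the tool's x, y, z in cm, then the finger opening in cm, from 0 to 8.54. A call has 1 to 5 rows; each row is the pose to reach, as a shift and turn from the pose commanded when the call began, along the tool's axes at that moment; what a row does not reach only later rows make up. A row lasts 1/8 s, in which the tool goes at most 62.5 mm and 10.7 degrees, less where a joint would pass 70% of its speed; a pose out of reach is approached as far as the arm can. A call with a gripper value outside its range is refused whole. The fingers move at their own pace and stop on an object; "newtons" is the grip in N (left out, the last holds). Time passes only in rows, so rows that repeat a pose let the fingers close. It gives the time, the measured TCP pose, the force and the opening at its end, in the units of the state.
- bot.get_obs(): the state, without advancing time (a new reading comes with each control period).
- bot.read_camera(name): name is "scene" or "top" or "wrist"; returns the picture (420x560x3 uint8, red, green, blue); there is no depth.
- bot.camera_info(name): a dict with "vertical_fov" (degrees; the focal length in pixels is half the picture's height over the tangent of half this angle, whatever the lens; pixels are square), "cx", "cy" (the principal point, pixels), "k1" (the pictures are not rectified: a ray, as slopes to the right and down, at radius r is drawn at 1 + k1 r^2 times it, then the intrinsics apply), "position" and "attitude" of the camera in the world. Camera axes: x right, y up, looking along -z (the intrinsics and any distortion apply to the point x, -y, -z); pixel columns grow to the right and rows downward; lengths in m; the calibration is good to about 2 mm. A picture is of the moment at which its call begins: read the wrist's pose just before it. camera_info takes no time and is no camera call; for the wrist camera it gives the pose at the moment of the call.
- bot.hand_in(): hands the job in, once; it reports no verdict.
Trained networks look in the newest picture that a camera, given by its name, has taken for a name from the list of things; names that differ only in an ending like _2 or _b are one class to them, and where a whole thing is asked for, a point or a joint stands for the part that bears it (a point fixed in the world has none). Each returns a list of dicts, best first, with "score" (0 to 1); they miss things now and then, are a little off and sometimes report something else, mostly with a low value. They report only what shows in the picture. A call takes as long as a camera call.
- bot.silhouettes(label, camera): "region" (420x560 bool, what is visible of it) and "location" ([column, row] in pixels, amid what is visible of it).
The state is a dict: "t": time; "q": joint angles; "joint_vel": joint speeds; "joint_torque": joint torques, N m; "eef_pos": TCP position; "tool_rot": TCP orientation; "contact_force": force on the tool from outside, world axes, zero at the start; "torque": the same for the moment, N m; "gripper_width": opening from 0.0 (shut) to 1.0 (fully open).
Only numpy, scipy, OpenCV 4.12 (cv2) and the standard library are available. Lean on these libraries where they do the work, as an engineer would, in place of code of your own. Each camera call takes 0.05 s, during which the arm holds its last target. There are 200 camera calls.

## Working session

There is one attempt and no reset: what is moved stays moved. The work goes in short steps, Python scripts to look and compute and a tool call to move; the robot and the scene stay as the last step left them, time stands still between calls to the robot, and variables do not carry over. Pictures are saved under pics/ and viewed, about 8 in all and at most 12, crops included, and the job is handed in when it is done.

Besides the shell and the picture viewer there is one more tool, called after "Call:" in YAML: its name, and indented under it one key for each argument. carry_out: Moves the arm, as the interface text tells. Its arguments: {"type":"object","properties":{"moves":{"type":"array"},"newtons":{"type":"number"}},"required":["moves"]}

```bash
mkdir -p pics
cat > h.py <<'E'
import numpy as np, cv2
from scipy.spatial.transform import Rotation as R
from station import bot
def rot(a):
    a=np.array(a,float)
    if a.shape==(3,3): return a
    return R.from_quat(a[[1,2,3,0]]).as_matrix()
def K(ci):
    f=210/np.tan(np.radians(ci["vertical_fov"])/2); return f
def proj(ci,P):
    P=np.atleast_2d(P); c=(P-np.array(ci["position"]))@rot(ci["attitude"])
    s=np.c_[c[:,0]/-c[:,2],-c[:,1]/-c[:,2]]; r2=(s**2).sum(1,keepdims=True)
    return s*(1+ci["k1"]*r2)*K(ci)+[ci["cx"],ci["cy"]]
def ray(ci,px,z):
    d=(np.array(px,float)-[ci["cx"],ci["cy"]])/K(ci); s=d.copy()
    for _ in range(30): s=d/(1+ci["k1"]*(s@s))
    v=rot(ci["attitude"])@np.array([s[0],-s[1],-1]); p=np.array(ci["position"])
    return p+v*(z-p[2])/v[2]
def save(im,n): cv2.imwrite("pics/"+n,cv2.cvtColor(im,cv2.COLOR_RGB2BGR))
E
python3 - <<'E'
from h import *
o=bot.get_obs(); print({k:np.round(v,4) for k,v in o.items()})
a=bot.read_camera("top"); b=bot.read_camera("scene")
for c in("top","scene","wrist"): print(c,bot.camera_info(c))
save(a,"top0.png"); save(b,"scene0.png")
for n,z in(("sealer",.1),("left_wheel",.115),("right_wheel",.115)):
    for c in("top","scene"):
        ci=bot.camera_info(c)
        for r in bot.silhouettes(n,c)[:2]:
            print(n,c,round(r["score"],2),r["location"],r["region"].sum(),ray(ci,r["location"],z).round(4))
E
```

```text
{'t': np.float64(0.0), 'q': array([ 1.0599,  0.4778,  0.0223,  1.5565, -0.0115,  1.1093, -0.0831]), 'joint_vel': array([-0.0006,  0.0016, -0.0009, -0.0008,  0.0012, -0.0003,  0.0006]), 'joint_torque': array([-5.00000e-04, -5.96453e+01,  1.60740e+00, -2.81194e+01,
        1.24000e-02,  9.30000e-03,  0.00000e+00]), 'eef_pos': array([ 0.2644, -0.6204,  0.2473]), 'tool_rot': array([-9.000e-04,  9.798e-01,  2.001e-01, -3.000e-04]), 'contact_force': array([ 0.2935, -0.5646,  0.2537]), 'torque': array([ 0.0493, -0.0363, -0.0175]), 'gripper_width': np.float64(0.995)}
top {'vertical_fov': 42.501006633001545, 'cx': 275.7917288760361, 'cy': 209.16817735731038, 'k1': -0.19913685123243263, 'position': array([0.46636784, 0.0099055 , 1.22342522]), 'attitude': array([ 0.71733746,  0.02501303, -0.02597371, -0.69579213])}
scene {'vertical_fov': 45.150197614929915, 'cx': 277.4965405205056, 'cy': 208.66965415899094, 'k1': 0.05941425733609188, 'position': array([0.08153723, 0.6912606 , 0.70067987]), 'attitude': array([-0.28740545, -0.1351742 ,  0.42162495,  0.84932823])}
wrist {'vertical_fov': 63.985769486910215, 'cx': 279.3942382464416, 'cy': 214.66844262505344, 'k1': -0.03851669624388057, 'position': array([ 0.33292514, -0.59091913,  0.37332325]), 'attitude': array([ 0.82540149, -0.12401807,  0.08210757, -0.544601  ])}
sealer top 0.86 [309.9, 208.0] 13403 [ 0.5522 -0.0615  0.1   ]
sealer scene 0.78 [307.5, 203.0] 12628 [0.512  0.0089 0.1   ]
left_wheel top 0.73 [275.4, 216.5] 288 [0.5313 0.01   0.115 ]
left_wheel scene 0.77 [300.3, 197.8] 244 [0.5221 0.0205 0.115 ]
right_wheel top 0.64 [332.6, 226.2] 366 [ 0.5149 -0.1084  0.115 ]
right_wheel scene 0.74 [338.3, 176.1] 263 [ 0.5035 -0.0912  0.115 ]
```

Run:
```python
import cv2,numpy as np
a=cv2.imread("pics/top0.png")[130:310,190:430]; b=cv2.imread("pics/scene0.png")[90:290,180:450]
cv2.imwrite("pics/topc.png",cv2.resize(a,(800,600),interpolation=cv2.INTER_CUBIC))
cv2.imwrite("pics/scc.png",cv2.resize(b,(800,593),interpolation=cv2.INTER_CUBIC))
```

```text
(no output)
```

View pics/topc.png

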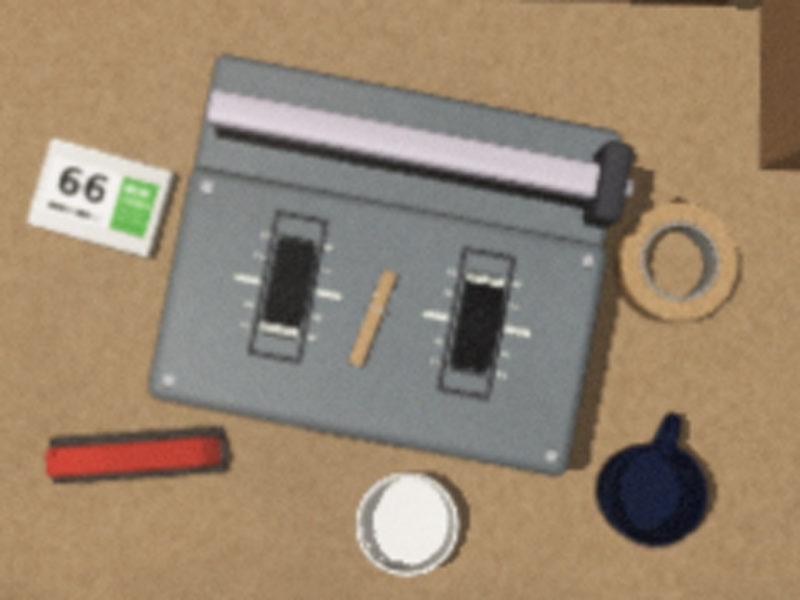

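View pics/scc.png

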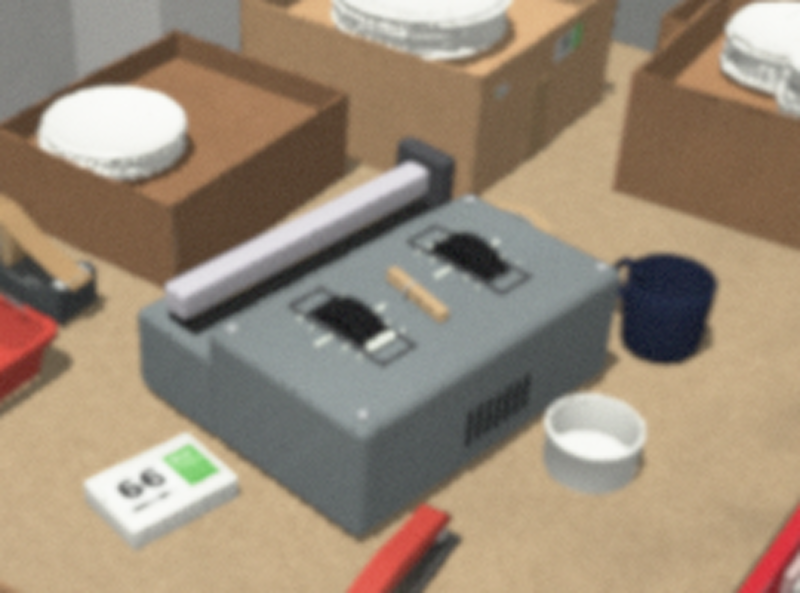

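The top view (crop) shows both wheels with their slots centred near (288,286) and (477,323). The left bar is near (280,330), towards the front, and the right bar near (487,280), towards the back. Next I work out the sealer pose and the click counts.

Run:
```python
from h import *
ci=bot.camera_info("top")
p=lambda u,v,z=.1: ray(ci,(u*.3+190,v*.3+130),z)
L=p(288.3,286.5);Rr=p(476.7,323.5)
d=L-Rr; print(L,Rr,np.linalg.norm(d[:2]))
yaw=np.arctan2(-d[0],d[1]); print("yaw",np.degrees(yaw))
c=(L+Rr)/2; ex=np.array([np.cos(yaw),np.sin(yaw)]); ey=np.array([-ex[1],ex[0]])
org=c[:2]+.02*ex; print("origin",org, "ex",ex)
for nm,s in(("L",60),("R",-60)):
  for k in(-2,-1,0,1,2):
    a=k*.393; q=np.r_[org+ex*(-.02+.0405*np.sin(a))+ey*s/1000,.075+.0405*np.cos(a)]
    print(nm,k,((proj(ci,q)[0]-[190,130])/.3).round(1))
for x,y in((45,135),(45,-135),(-105,135),(-105,-135)):
    print(x,y,((proj(ci,np.r_[org+ex*x/1e3+ey*y/1e3,.1])[0]-[190,130])/.3).round(1))
o=bot.get_obs(); Rt=rot(o["tool_rot"]); print(Rt.round(3))
w=bot.camera_info("wrist"); print("cam in tool",(Rt.T@(w["position"]-o["eef_pos"])).round(4),(Rt.T@rot(w["attitude"])).round(3))
```

```text
[0.53342671 0.00772847 0.1       ] [ 0.51380519 -0.11085623  0.1       ] 0.12019707204725741
yaw -9.395278025571042
origin [ 0.54334766 -0.05482877] ex [ 0.98658562 -0.16324465]
L -2 [279.6 331.3]
L -1 [283.7 309.9]
L 0 [288.6 285. ]
L 1 [293.4 260.8]
L 2 [297.3 241.2]
R -2 [468.6 368.3]
R -1 [474.  347.3]
R 0 [479.3 322.5]
R 1 [483.4 298.1]
R 2 [485.7 278.3]
45 135 [191.4 162.3]
45 -135 [611.7 245.1]
-105 135 [144.2 396.7]
-105 -135 [568.1 479.6]
[[ 0.92   0.392 -0.   ]
 [ 0.392 -0.92   0.   ]
 [-0.    -0.    -1.   ]]
cam in tool [ 0.0746 -0.0006 -0.1259] [[ 0.001  0.956  0.294]
 [ 1.    -0.001 -0.002]
 [-0.001  0.294 -0.956]]
```

View pics/top0.png

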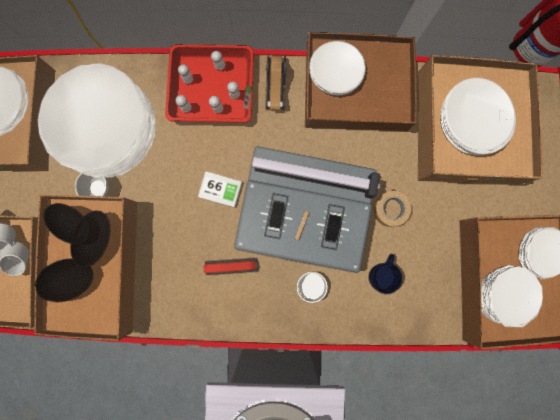

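```bash
cat >> h.py <<'E'
ORG=np.array([.5433,-.0548]); YAW=np.radians(-9.4)
EX=np.array([np.cos(YAW),np.sin(YAW)]); EY=np.array([-EX[1],EX[0]])
def goal(x,y,ztip):
    "tool-frame shift (cm) and turn (deg) from current pose to tip at sealer x,y (mm), world tip height mm"
    o=bot.get_obs(); Rt=rot(o["tool_rot"])
    P=np.r_[ORG+EX*x/1e3+EY*y/1e3,ztip/1e3+.017]
    G=np.c_[np.r_[EX,0],np.r_[-EY,0],[0,0,-1]]
    print("t",o["t"],"P",P.round(4),"now",o["eef_pos"].round(4),"F",o["contact_force"].round(2),"w",o["gripper_width"].round(3))
    print("turn",np.degrees(R.from_matrix(Rt.T@G).as_rotvec()).round(2),"shift cm",(Rt.T@(P-o["eef_pos"])*100).round(2))
E
python3 -c "
from h import *
goal(-20,-60,165);goal(-20,60,165)"
```

```text
Traceback (most recent call last):
  File "h.py", line 27, in goal
    print("t",o["t"],"P",P.round(4),"now",o["eef_pos"].round(4),"F",o["contact_force"].round(2),"w",o["gripper_width"].round(3))
                                                                                                    ^^^^^^^^^^^^^^^^^^^^^^^^
AttributeError: 'float' object has no attribute 'round'
```

```bash
sed -i 's/o\["gripper_width"\].round(3)/round(float(o["gripper_width"]),3)/' h.py
python3 -c "
from h import *
goal(-20,-60,185);goal(-20,60,185)"
```

```text
t 0.4 P [ 0.5138 -0.1107  0.202 ] now [ 0.2646 -0.6209  0.2482] F [ 0.37 -0.41  0.33] w 0.995
turn [-1.000e-02  0.000e+00  3.248e+01] shift cm [ 42.92 -37.17   4.63]
t 0.4 P [0.5334 0.0077 0.202 ] now [ 0.2646 -0.6209  0.2482] F [ 0.37 -0.41  0.33] w 0.995
turn [-1.000e-02  0.000e+00  3.248e+01] shift cm [ 49.37 -47.29   4.63]
```

The full top view shows boxes with plates at the right, below the start pose, and free space over the sealer. So I rise first and then cross.

Call:
carry_out:
  moves:
    - [[0, 0, 0], [0, 0, -4], 0]
    - [[0, 0, 6], [4, -4, -5], 0]
    - [[0, 0, 12], [8, -8, -5], 0]
    - [[0, 0, 18], [12, -12, -5], 0]
    - [[0, 0, 24], [16, -16, -5], 0]
  newtons: 20

```text
t: 1.02
eef_pos: [0.3497, -0.4093, 0.2985]
tool_rot: [0.0, 1.0, -0.01, 0.0]
contact_force: [0.7, 0.5, -0.4]
gripper_width: -0.003
```

```bash
python3 -c "
from h import *
goal(-20,60,185)"
```

```text
t 1.025 P [0.5334 0.0077 0.202 ] now [ 0.3497 -0.4093  0.2985] F [ 0.73  0.54 -0.4 ] w -0.003
turn [ 0.02 -0.03  8.28] shift cm [ 17.55 -42.05   9.65]
```

Call:
carry_out:
  moves:
    - [[0, 0, 3], [2, -5.5, 0], 0]
    - [[0, 0, 6], [4.5, -11, 0], 0]
    - [[0, 0, 8.3], [7, -16.5, 1], 0]
    - [[0, 0, 8.3], [9, -22, 2], 0]
    - [[0, 0, 8.3], [11.5, -27.5, 4], 0]

```text
t: 1.65
eef_pos: [0.469, -0.1374, 0.2593]
tool_rot: [0.0, 0.997, -0.081, 0.001]
contact_force: [1.2, -0.6, 0.0]
gripper_width: -0.002
```

```bash
python3 -c "
from h import *
goal(-20,60,165)"
```

```text
t 1.65 P [0.5334 0.0077 0.182 ] now [ 0.469  -0.1374  0.2593] F [ 1.24 -0.62  0.02] w -0.002
turn [ 0.02 -0.16  0.15] shift cm [  4.   -15.35   7.74]
```

Call:
carry_out:
  moves:
    - [[0, 0, 0], [1, -5.2, 2], 0]
    - [[0, 0, 0], [2, -10.4, 4], 0]
    - [[0, 0, 0], [3.2, -15.3, 6], 0]
    - [[0, 0, 0], [3.2, -15.3, 7.7], 0]
    - [[0, 0, 0], [3.2, -15.3, 7.7], 0]

```text
t: 2.28
eef_pos: [0.523, 0.0062, 0.1804]
tool_rot: [0.001, 0.997, -0.08, -0.002]
contact_force: [-1.3, -0.9, 0.9]
gripper_width: 0.001
```

Run:
```python
from h import *
goal(-28,60,115.5)
w=bot.camera_info("wrist"); im=bot.read_camera("wrist"); save(im,"w1.png")
o=bot.get_obs(); print("tip px",proj(w,o["eef_pos"]+[0,0,-.017]))
for x in(-20-28.6,-20-15.5,-20): print(x,proj(w,np.r_[ORG+EX*x/1e3+EY*.06,.1155]))
print("marks",proj(w,np.array([np.r_[ORG-EX*.02+EY*y,.1] for y in(.035,.085)])))
s=bot.read_camera("scene"); save(s,"s1.png")
```

```text
t 2.275 P [0.5255 0.009  0.1325] now [0.523  0.0062 0.1804] F [-1.27 -0.89  0.94] w 0.001
turn [0.07 0.17 0.18] shift cm [ 0.22 -0.32  4.79]
tip px [[280.64549266 276.11576201]]
-48.6 [[274.10777796 267.01787917]]
-35.5 [[274.10181698 247.60375088]]
-20 [[274.09634344 223.63194045]]
marks [[313.28061413 216.00931208]
 [235.50086562 215.7308982 ]]
```

View pics/w1.png

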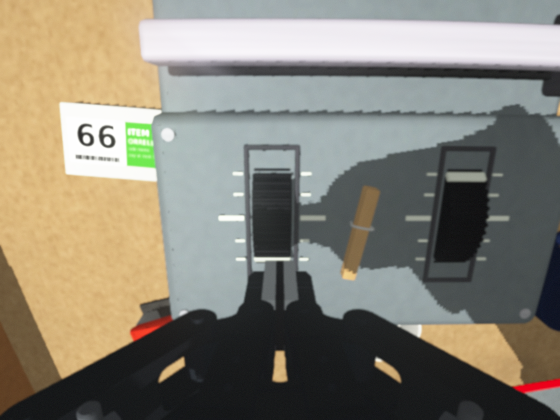

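The wrist view shows the left wheel centred at column 272, its long mark at row 218 and its bar at row 259, two clicks to the front. The right wheel's bar is at (467,176), two clicks to the back. The tip is a thin blade near column 280. I go down onto the left wheel in steps.

Call:
carry_out:
  moves:
    - [[0, 0, 0], [0.2, -0.3, 3], 0]
    - [[0, 0, 0], [0.2, -0.3, 4.3], 0]
    - [[0, 0, 0], [0.2, -0.3, 4.5], 0]
    - [[0, 0, 0], [0.2, -0.3, 4.5], 0]

```text
t: 2.88
eef_pos: [0.527, 0.0092, 0.1374]
tool_rot: [0.0, 0.997, -0.081, 0.0]
contact_force: [0.0, 0.5, 0.8]
gripper_width: -0.001
```

```bash
python3 -c "
from h import *
goal(-28,60,113.5)"
```

```text
t 2.875 P [0.5255 0.009  0.1305] now [0.527  0.0092 0.1374] F [0.01 0.54 0.76] w -0.001
turn [-0.   -0.05  0.14] shift cm [-0.14  0.05  0.69]
```

Call:
carry_out:
  moves:
    - [[0, 0, 0], [-0.1, 0, 0.4], 0]
    - [[0, 0, 0], [-0.1, 0, 0.6], 0]
    - [[0, 0, 0], [-0.1, 0, 0.6], 0]

```text
t: 3.25
eef_pos: [0.5261, 0.0097, 0.1312]
tool_rot: [0.0, 0.997, -0.08, 0.001]
contact_force: [-0.5, -1.1, 4.2]
gripper_width: 0.0
```

```bash
python3 -c "
from h import *
for _ in range(1): goal(-28,60,113.5)"
```

```text
t 3.25 P [0.5255 0.009  0.1305] now [0.5261 0.0097 0.1312] F [-0.46 -1.1   4.2 ] w 0.0
turn [-0.   -0.06  0.18] shift cm [-0.05  0.09  0.07]
```

Call:
carry_out:
  moves:
    - [[0, 0, 0], [0, -0.05, 0.1], 0]
    - [[0, 0, 0], [0.55, -0.05, 0.1], 0]
    - [[0, 0, 0], [1.1, -0.05, 0.1], 0]
    - [[0, 0, 0], [1.65, -0.05, 0.1], 0]
    - [[0, 0, 0], [1.65, -0.05, 0.1], 0]

```text
t: 3.88
eef_pos: [0.543, 0.0073, 0.1304]
tool_rot: [0.0, 0.997, -0.081, 0.001]
contact_force: [-1.5, -1.5, 6.2]
gripper_width: -0.0
```

Call:
carry_out:
  moves:
    - [[0, 0, 0], [0, 0, -0.5], 0]
    - [[0, 0, 0], [0, 0, -1.5], 0]
    - [[0, 0, 0], [-1.65, 0, -1.5], 0]
    - [[0, 0, 0], [-1.65, 0, -1.5], 0]

```text
t: 4.38
eef_pos: [0.5237, 0.0105, 0.1445]
tool_rot: [0.0, 0.997, -0.08, -0.001]
contact_force: [-0.1, 0.2, 0.2]
gripper_width: 0.001
```

Run:
```python
from h import *
goal(-28,60,113.5)
w=bot.camera_info("wrist"); im=bot.read_camera("wrist")
a=im[120:300,200:360]; b=bot.read_camera("scene")[155:225,270:355]
c=np.hstack([cv2.resize(a,(480,540),interpolation=cv2.INTER_CUBIC)]); save(c,"w2.png")
# bright profile along wheel
ys=np.arange(150,290)
for k in(-2,-1,0):
    t=k*.393; print(k,proj(w,np.r_[ORG+EX*(-.02+.0405*np.sin(t))+EY*.06,.075+.0405*np.cos(t)]))
print([ (y,int(im[y,258:290].mean())) for y in range(170,275,3)])
```

```text
t 4.375 P [0.5255 0.009  0.1305] now [0.5237 0.0105 0.1445] F [-0.09  0.21  0.22] w 0.001
turn [0.03 0.09 0.23] shift cm [0.2  0.12 1.39]
-2 [[281.3907791  286.50523597]]
-1 [[281.69938038 272.42133303]]
0 [[281.98436087 247.06772167]]
[(170, 173), (173, 174), (176, 174), (179, 136), (182, 102), (185, 88), (188, 54), (191, 47), (194, 44), (197, 54), (200, 47), (203, 46), (206, 49), (209, 48), (212, 50), (215, 44), (218, 51), (221, 52), (224, 46), (227, 48), (230, 46), (233, 45), (236, 36), (239, 35), (242, 34), (245, 33), (248, 35), (251, 32), (254, 31), (257, 33), (260, 54), (263, 71), (266, 73), (269, 95), (272, 75)]
```

View pics/w2.png

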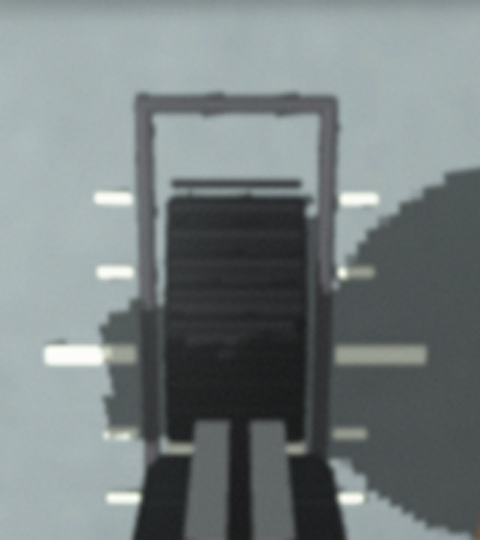

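The bar now shows at crop row 448, one click to the front (predicted row 272, seen about 269). I repeat the stroke.

Call:
carry_out:
  moves:
    - [[0, 0, 0], [0.05, 0.05, 1.2], 0]
    - [[0, 0, 0], [0.05, 0.05, 1.5], 0]
    - [[0, 0, 0], [0.6, 0.05, 1.5], 0]
    - [[0, 0, 0], [1.15, 0.05, 1.5], 0]
    - [[0, 0, 0], [1.7, 0.05, 1.5], 0]

```text
t: 5.1
eef_pos: [0.5436, 0.007, 0.1301]
tool_rot: [-0.0, 0.997, -0.08, 0.001]
contact_force: [-1.1, 0.4, 7.2]
gripper_width: -0.002
```

Call:
carry_out:
  moves:
    - [[0, 0, 0], [0, 0, 0], 0]
    - [[0, 0, 0], [0, 0, -0.5], 0]
    - [[0, 0, 0], [0, 0, -2], 0]
    - [[0, 0, 0], [-3.5, 0, -4], 0]
    - [[0, 0, 0], [-3.5, 0, -4], 0]

```text
t: 5.72
eef_pos: [0.5068, 0.0129, 0.1711]
tool_rot: [0.0, 0.997, -0.08, 0.001]
contact_force: [0.1, -0.3, 0.2]
gripper_width: -0.0
```

Run:
```python
from h import *
goal(-12,-60,135)
w=bot.camera_info("wrist"); im=bot.read_camera("wrist")
save(cv2.resize(im[90:330,180:560],(760,480),interpolation=cv2.INTER_CUBIC),"w3.png")
for s in(.06,-.06):
  for k in(-1,0,1,2):
    t=k*.393; print(k,((proj(w,np.r_[ORG+EX*(-.02+.0405*np.sin(t))+EY*s,.075+.0405*np.cos(t)])[0]-[180,90])*2).round())
```

```text
t 5.725 P [ 0.5217 -0.112   0.152 ] now [0.5068 0.0129 0.1711] F [ 0.13 -0.33  0.18] w -0.0
turn [ 0.01 -0.06  0.22] shift cm [ 3.46 12.1   1.92]
-1 [202. 270.]
0 [202. 220.]
1 [203. 163.]
2 [203. 112.]
-1 [609. 271.]
0 [625. 223.]
1 [629. 167.]
2 [618. 116.]
```

View pics/w3.png

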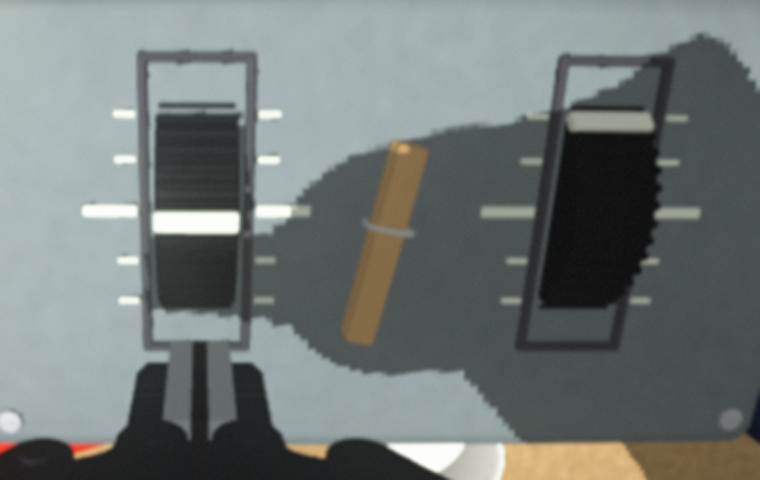

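Left bar is at row 222 in line with its long mark (predicted 220), so that wheel is set. The right bar at row 121 is two clicks to the back. I move over the right wheel now.

Call:
carry_out:
  moves:
    - [[0, 0, 0], [1.2, 4, 0], 0]
    - [[0, 0, 0], [2.4, 8, 0], 0]
    - [[0, 0, 0], [3.4, 12, 0], 0]
    - [[0, 0, 0], [3.4, 12, 1.9], 0]
    - [[0, 0, 0], [3.4, 12, 1.9], 0]

```text
t: 6.4
eef_pos: [0.5215, -0.1118, 0.1493]
tool_rot: [-0.0, 0.997, -0.081, -0.002]
contact_force: [-0.9, -0.9, 0.3]
gripper_width: -0.001
```

```bash
python3 -c "
from h import *
goal(-12,-60,113.5)
bot.read_camera('wrist'); goal(-12,-60,113.5)
w=bot.camera_info('wrist')
for n in('right_wheel','left_wheel'):
  for r in bot.silhouettes(n,'wrist')[:2]: print(n,r['score'],r['location'],ray(w,r['location'],.11))
print(np.r_[ORG-EX*.02-EY*.06])"
```

```text
t 6.4 P [ 0.5217 -0.112   0.1305] now [ 0.5215 -0.1118  0.1493] F [-0.89 -0.86  0.31] w -0.001
turn [-0.    0.17  0.12] shift cm [0.03 0.02 1.88]
t 6.45 P [ 0.5217 -0.112   0.1305] now [ 0.5221 -0.1111  0.1501] F [-0.34 -0.64 -0.21] w 0.001
turn [-0.02  0.09  0.19] shift cm [-0.02  0.1   1.96]
right_wheel 0.85 [273.2, 238.0] [ 0.53293582 -0.10952716  0.11      ]
left_wheel 0.69 [59.3, 260.0] [0.53864093 0.00855714 0.11      ]
[ 0.513769   -0.11072781]
```

Call:
carry_out:
  moves:
    - [[0, 0, 0], [0, 0, 1.5], 0]
    - [[0, 0, 0], [0, 0, 2.0], 0]
    - [[0, 0, 0], [0, 0, 2.0], 0]

```text
t: 6.92
eef_pos: [0.5225, -0.1109, 0.1307]
tool_rot: [-0.0, 0.997, -0.08, 0.0]
contact_force: [-1.1, 1.7, 5.7]
gripper_width: -0.001
```

Call:
carry_out:
  moves:
    - [[0, 0, 0], [0, 0, 0.05], 0]
    - [[0, 0, 0], [-0.55, 0, 0.05], 0]
    - [[0, 0, 0], [-1.1, 0, 0.05], 0]
    - [[0, 0, 0], [-1.65, 0, 0.05], 0]
    - [[0, 0, 0], [-1.65, 0, 0.05], 0]

```text
t: 7.55
eef_pos: [0.5065, -0.1083, 0.1309]
tool_rot: [-0.0, 0.997, -0.08, 0.001]
contact_force: [0.5, 0.0, 5.7]
gripper_width: -0.001
```

Call:
carry_out:
  moves:
    - [[0, 0, 0], [0, 0, -0.5], 0]
    - [[0, 0, 0], [0, 0, -2], 0]
    - [[0, 0, 0], [-1.8, 0, -4], 0]
    - [[0, 0, 0], [-1.8, 0, -4], 0]

```text
t: 8.05
eef_pos: [0.4882, -0.1059, 0.1718]
tool_rot: [0.0, 0.997, -0.08, 0.001]
contact_force: [0.5, -0.2, 1.0]
gripper_width: 0.001
```

```bash
cat > chk.py <<'E'
from h import *; import sys
goal(-12,-60,113.5)
w=bot.camera_info("wrist"); im=bot.read_camera("wrist")
save(cv2.resize(im[90:330,:380],(760,480),interpolation=cv2.INTER_CUBIC),sys.argv[1])
for s in(.06,-.06):
  for k in(-1,0,1,2):
    t=k*.393; print(k,((proj(w,np.r_[ORG+EX*(-.02+.0405*np.sin(t))+EY*s,.075+.0405*np.cos(t)])[0]-[0,90])*2).round())
E
python3 chk.py w4.png
```

```text
t 8.05 P [ 0.5217 -0.112   0.1305] now [ 0.4882 -0.1059  0.1718] F [ 0.55 -0.23  0.99] w 0.001
turn [ 0.02 -0.13  0.17] shift cm [3.39 0.07 4.14]
-1 [154. 271.]
0 [139. 223.]
1 [136. 167.]
2 [147. 116.]
-1 [561. 273.]
0 [561. 224.]
1 [561. 167.]
2 [562. 116.]
```

View pics/w4.png

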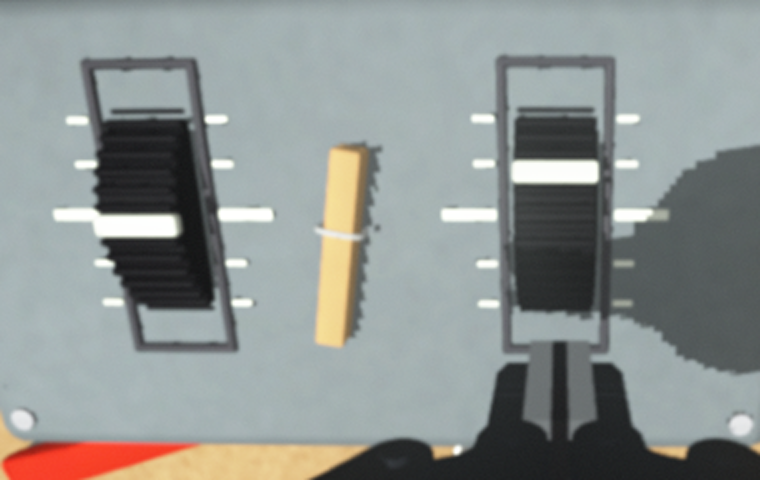

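The right bar is at row 172, one click to the back. The left bar still sits at its mark (row 225). I make the second stroke.

Call:
carry_out:
  moves:
    - [[0, 0, 0], [3.45, 0.05, 1], 0]
    - [[0, 0, 0], [3.45, 0.05, 3.4], 0]
    - [[0, 0, 0], [3.45, 0.05, 3.8], 0]
    - [[0, 0, 0], [3.45, 0.05, 4.0], 0]
    - [[0, 0, 0], [3.45, 0.05, 4.0], 0]

```text
t: 8.72
eef_pos: [0.5229, -0.1119, 0.1312]
tool_rot: [0.0, 0.997, -0.08, 0.001]
contact_force: [0.9, -0.5, 4.7]
gripper_width: -0.002
```

Call:
carry_out:
  moves:
    - [[0, 0, 0], [-0.55, 0, 0], 0]
    - [[0, 0, 0], [-1.1, 0, 0], 0]
    - [[0, 0, 0], [-1.65, 0, 0], 0]
    - [[0, 0, 0], [-1.65, 0, 0], 0]

```text
t: 9.22
eef_pos: [0.5051, -0.1089, 0.1307]
tool_rot: [0.0, 0.997, -0.08, 0.0]
contact_force: [-0.3, 0.1, 5.7]
gripper_width: -0.0
```

Call:
carry_out:
  moves:
    - [[0, 0, 0], [0, 0, -0.5], 0]
    - [[0, 0, 0], [0, 0, -2], 0]
    - [[0, 0, 0], [-1.8, 0, -4], 0]
    - [[0, 0, 0], [-1.8, 0, -4], 0]

```text
t: 9.72
eef_pos: [0.4877, -0.1063, 0.1717]
tool_rot: [0.0, 0.997, -0.08, 0.001]
contact_force: [0.1, 0.6, -0.0]
gripper_width: -0.003
```

```bash
python3 chk.py w5.png
```

```text
t 9.725 P [ 0.5217 -0.112   0.1305] now [ 0.4877 -0.1063  0.1717] F [ 0.15  0.56 -0.05] w -0.003
turn [ 0.02 -0.1   0.17] shift cm [3.43 0.02 4.13]
-1 [152. 270.]
0 [137. 222.]
1 [134. 165.]
2 [144. 115.]
-1 [559. 272.]
0 [559. 223.]
1 [560. 166.]
2 [560. 115.]
```

View pics/w5.png

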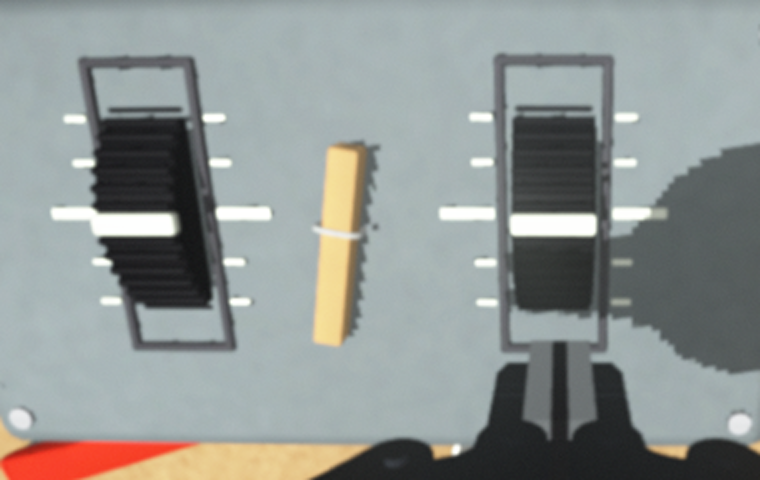

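Both bars are at the top: left at row 224, right at row 225 (predicted 222 and 223), and the pegs have not moved. The tool is clear, so I raise it a little and hand in.

Call:
carry_out:
  moves:
    - [[0, 0, 0], [0, 0, -4], 0]
    - [[0, 0, 0], [0, 0, -6], 0]
    - [[0, 0, 0], [0, 0, -6], 0]

```text
t: 10.15
eef_pos: [0.4892, -0.1064, 0.2311]
tool_rot: [0.0, 0.997, -0.08, 0.001]
contact_force: [-0.1, -0.2, -0.6]
gripper_width: 0.001
```

```bash
python3 -c "
from h import *
print(bot.get_obs()['t'],bot.hand_in())"
```

```text
the job is handed in; nothing more can be done
10.15 None
```

Both wheels are set with their bars at the top, in line with the long marks, and the job was handed in at 10.15 s. I used the shut fingertips, pressing at about 4 to 7 N. The left wheel took two one-click strokes to the back, and the right wheel two to the front.

The last wrist picture showed both bars within about 1 mm of where the zero setting should appear, and the pegs had not moved. The tool was about 6 cm above that position, touching nothing, when I handed in. None of the checks failed or disagreed. I took no new overhead picture of the things around the sealer at the end, but nothing I did came near them.

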